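# Gauge the soft-jaw keyways and tip out the scrap

### The arm

A 6-joint arm with a two-finger parallel gripper is mounted at the origin on the work surface. World frame = base frame: x ahead of the robot, y to its left, z up, the work surface at z = 0. Lengths are in m, angles in rad, forces in N, time in s.
With the tool pointing down it reaches from about 0.275 to 0.825 m from the base axis. Payload 4.9 kg.
Tool frame: the origin (TCP) lies midway between the tips of the shut fingers; the grasp point (between the pads) lies behind it (bot.pinch_z is the z of the grasp point in the tool frame, in m); z points along the fingers, y is the direction in which the jaws open and shut (so a half turn about z gives the same grasp; the last joint's range is limited). The gripper opens to 85 mm and grips with 20 to 120 N. Pads are 22 mm wide; open, the fingers measure 114 mm over their backs; the gripper's body (76 mm by 85 mm) begins 54 mm behind the grasp point. The pads swing forward as they close: fully open they stand 13 mm farther back than shut.
Start: joints at [1.209, 0.326, -0.193, 1.052, 0, 1.437], TCP at [0.124, 0.536, 0.231] pointing down, gripper open.
Joint ranges: [-2.65, 2.65], [-0.97, 1.79], [-1.3, 1.35], [-1.93, 2.1], [-1.47, 1.37], [-3.14, 3.14]. Speed limits (rad/s): [2.57, 2.57, 3.14, 3.14, 3.14, 3.14].

### API

Orientations are given as a unit quaternion [x, y, z, w].
In Python, from station import bot gives the robot as it stands. Calls block until the motion is done:
- bot.move_pose(position, orientation): joint-space move of the TCP to a pose.
- bot.move_straight(position, attitude=None, speed=0.15): straight line of the TCP; attitude=None keeps the orientation; speed is the mean speed in m/s.
- bot.goto_joints(angles): joint-space move.
- bot.command_gripper(opening, f_grip=None): finger opening in m; f_grip is the grip in N (None keeps the last); returns when the fingers have stopped.
- bot.wait(seconds).
- bot.solve_ik(position, orientation): joint angles nearest the present ones, or None.
- bot.camera(name): name is "scene" or "top" or "wrist"; returns a dict with "frame" (400x640x3 uint8, red, green, blue), "depth" (400x640 float32, m along the optical axis (not along the pixel's ray), 0 where there is no reading), "K" (3x3 intrinsics, pixels), "D" ([k1, k2, p1, p2, k3] as OpenCV has them; the pictures are not rectified), "eye" and "attitude" of the camera in the world; the wrist camera has in their place "T_tool_cam" (4x4, takes a point from camera to tool coordinates, whose origin is the TCP and whose axes are the flange's). Camera axes: x right, y down, z forward; pixel columns grow to the right and rows downward; lengths in m; the calibration is good to about 2 mm. A picture is of the moment at which its call begins: read the wrist's pose just before it.
A pose or a line that the arm cannot do raises bot.IKError and nothing moves.
- bot.close_job(): hands the job in, once; it reports no verdict.
Trained networks look in a picture, given as the dict that the camera call returned (one of the last four; its "shot" number tells which), for a name from the list of things; names that differ only in an ending like _2 or _b are one class to them, and where a whole thing is asked for, a point or a joint stands for the part that bears it (a point fixed in the world has none). Each returns a list of dicts, best first, with "confidence" (0 to 1); they miss things now and then, are a little off and sometimes report something else, mostly with a low value. They report only what shows in the picture. A call takes as long as a camera call. They do not tell look-alikes from the thing itself.
- bot.spot_in(picture, target): "position" ([x, y, z] in m, in world coordinates, good to about 4 mm: the middle of the surface that is visible of it).
- bot.regions_of(picture, target): "mask" (400x640 bool, what is visible of it).
- bot.tip_of(picture, target): "position" ([x, y, z] in m, in world coordinates, good to about 4 mm: a listed point, or the origin of a listed thing).
Readings, each from a call of its own:
- bot.current_t(): time.
- bot.current_joint_positions(): joint angles.
- bot.current_qd(): joint speeds.
- bot.current_joint_torque(): joint torques, N m.
- bot.current_ee_pos(): TCP position.
- bot.current_ee_rot(): TCP orientation.
- bot.current_wrist_force(): force on the tool from outside, world axes, zero at the start.
- bot.current_ft_torque(): the same for the moment, N m.
- bot.current_grip_width(): finger opening in m.
Only numpy, scipy, OpenCV 4.12 (cv2) and the standard library are available. Lean on these libraries where they do the work, as an engineer would, in place of code of your own. Each camera call takes 0.05 s, during which the arm holds its last target.

### The job

With the sprung depth gauge, check the keyway of each linden blank in turn, starting with the one farthest from the tipping tray: push the probe into the keyway until the gauge's base sits flat, and read the depth. Then stand the gauge back on its rest, set the blanks that are 10 mm deep or more upright on the dark jaw board, load the shallower ones onto the tray with the offcuts, lift the tray's handle to tip the whole lot into the scrap box, and lower the tray again. Do not disturb the other tools.

Things in the scene. Friction and masses are not known exactly. Their poses are not given: they have to be found in the camera images.
- blank_far_p: Soft-jaw blank, linden block 80 mm long (x), 50 wide (y), 40 high (z), 90 g; origin: centre of its underside. A keyway 16 mm wide runs all along the middle of its top (along x), 17 mm lands beside it; depth 4 to 16 mm, to be gauged. Stands farthest from the tray (largest y). Only one of blank_far_p, _q can be there (the other is None).
- blank_far_q: Soft-jaw blank, linden block 80 mm long (x), 50 wide (y), 40 high (z), 90 g; origin: centre of its underside. A keyway 16 mm wide runs all along the middle of its top (along x), 17 mm lands beside it; depth 4 to 16 mm, to be gauged. Stands farthest from the tray (largest y). Only one of blank_far_p, _q can be there (the other is None).
- blank_mid_p: Soft-jaw blank, linden block 80 mm long (x), 50 wide (y), 40 high (z), 90 g; origin: centre of its underside. A keyway 16 mm wide runs all along the middle of its top (along x), 17 mm lands beside it; depth 4 to 16 mm, to be gauged. Stands in the middle place. Only one of blank_mid_p, _q can be there (the other is None).
- blank_mid_q: Soft-jaw blank, linden block 80 mm long (x), 50 wide (y), 40 high (z), 90 g; origin: centre of its underside. A keyway 16 mm wide runs all along the middle of its top (along x), 17 mm lands beside it; depth 4 to 16 mm, to be gauged. Stands in the middle place. Only one of blank_mid_p, _q can be there (the other is None).
- blank_near_p: Soft-jaw blank, linden block 80 mm long (x), 50 wide (y), 40 high (z), 90 g; origin: centre of its underside. A keyway 16 mm wide runs all along the middle of its top (along x), 17 mm lands beside it; depth 4 to 16 mm, to be gauged. Stands nearest to the tray; this place may be empty. Only one of blank_near_p, _q can be there (the other is None).
- blank_near_q: Soft-jaw blank, linden block 80 mm long (x), 50 wide (y), 40 high (z), 90 g; origin: centre of its underside. A keyway 16 mm wide runs all along the middle of its top (along x), 17 mm lands beside it; depth 4 to 16 mm, to be gauged. Stands nearest to the tray; this place may be empty. Only one of blank_near_p, _q can be there (the other is None).
- gauge: Brass depth gauge, 0.3 kg, starts standing on its rest, axes parallel to the rest's. Origin: centre of its flat underside. Base bar 30 (x) by 70 (y) by 14 mm, to lie across the keyway (gauge y along blank y). Upright body 28 (x) by 34 (y), from 14 to 74 mm up: grip it across the 28 mm (x), 55 mm up. A 6 mm thick sprung probe stands 25 mm out of the underside's middle.
- probe (a joint): How far (m) the gauge's probe is pushed up: 0 fully out, at most 0.024. Seated on a keyway's floor with the base flat: depth = 0.025 minus this. Spring: 2 N at 0, 7 N at 0.020. Dark pointers on both y sides rise with the probe past a white scale with black lines each 5 mm: lowest line 0, top 25 mm pushed in.
- probe_tip (a point): The lower end of the gauge's probe.
- rest_top (a point): Middle of the top of the gauge's rest, a fixed dark wooden block 50 (x) by 80 (y) mm, 46 high, with a channel along its x, 32 mm wide and 36 deep, for the probe to hang in. The gauge's underside centre starts here, its base bar across both rails (gauge y along the rest's y).
- tray (a joint): Angle (rad) of the tipping tray: 0 level, grows as the handle end is lifted, up to 1.3. It drops back by its own weight (0.55 kg) if let go. Pieces lie still on it up to about 0.4 rad and slide off well at 1.0 rad.
- tray_floor (a point): Middle of the inner floor of the sheet-metal tipping tray (105 mm above the bench when level). Floor 208 mm (x) by 262 (y), 5 thick; walls 30 mm high at the handle end (-x) and both y sides; the +x end is open, hinged over the scrap box. Axes turn with the tray. One to three offcuts start on the half near the hinge; the handle half is free.
- tray_handle (a point): Middle of the tray's handle, a round wooden bar 14 mm thick and 128 mm long along the tray's y, 50 mm beyond the handle-end wall on two thin arms 120 mm apart; pinch it from above, closing across it (along the tray's x).
- tray_hinge (a point): Middle of the tray's hinge line, fixed, 99 mm above the bench, under the tray's open end; y is the hinge axis, x points to the scrap box. The plywood scrap box begins here: inside it spans x 7 to 237 mm and y -135 to 135 mm, its floor 91 mm below this point; walls rise to 82 mm above the bench on the tray side, 125 on the sides, 150 on the far side.
- board_top (a point): Middle of the top of the jaw board, a fixed flat dark board 110 mm (x) by 270 (y), 6 mm high, between the robot and the blanks.
- offcut_block: Linden offcut, 60 x 45 x 34 mm, on the tray; origin at the centre of its underside. May be absent.
- offcut_wedge: Linden stepped offcut, 60 x 42 x 36 mm, on the tray; origin at the centre of its underside. May be absent.
- offcut_stub: Linden round stub, 48 mm across and 36 high, standing on the tray; origin at the centre of its underside. May be absent.
- caliper: Brass outside caliper lying flat, about 170 x 70 mm, 10 high: to be left alone. Origin in its middle.
- burnisher: Beechwood burnishing stick lying flat, 180 mm long, 14 high: to be left alone.
- chuck_key: Iron T-shaped chuck key with a black grip, 120 x 90 mm, 22 high, lying flat: to be left alone.
- linden_cup: Small solid turned linden piece, 76 mm across, 55 high: to be left alone. May be absent; it stands in the nearest blank's place when that has no blank.
Things that resemble listed ones, but are neither listed nor needed, are in the scene too. Leave any blue or green look-alike of the blank_far_p alone.

How it is judged:
On the way, in this order (a step that is already met when the one before it is completed fails the run):
1. the gauge's base is pressed flat on the farthest blank with the probe in its keyway (((z of gauge in the frame of blank_far_p between 0.036 and 0.0425 m and x of gauge in the frame of blank_far_p between -0.04 and 0.04 m and y of gauge in the frame of blank_far_p between -0.012 and 0.012 m and z of probe_tip in the frame of blank_far_p between 0.0225 and 0.0375 m and angle between the z axis of gauge and the z axis of blank_far_p, either way round below 0.07 rad) or (z of gauge in the frame of blank_far_q between 0.036 and 0.0425 m and x of gauge in the frame of blank_far_q between -0.04 and 0.04 m and y of gauge in the frame of blank_far_q between -0.012 and 0.012 m and z of probe_tip in the frame of blank_far_q between 0.0225 and 0.0375 m and angle between the z axis of gauge and the z axis of blank_far_q, either way round below 0.07 rad))), for 0.3 s.
2. the gauge's base is pressed flat on the next blank with the probe in its keyway (((z of gauge in the frame of blank_mid_p between 0.036 and 0.0425 m and x of gauge in the frame of blank_mid_p between -0.04 and 0.04 m and y of gauge in the frame of blank_mid_p between -0.012 and 0.012 m and z of probe_tip in the frame of blank_mid_p between 0.0225 and 0.0375 m and angle between the z axis of gauge and the z axis of blank_mid_p, either way round below 0.07 rad) or (z of gauge in the frame of blank_mid_q between 0.036 and 0.0425 m and x of gauge in the frame of blank_mid_q between -0.04 and 0.04 m and y of gauge in the frame of blank_mid_q between -0.012 and 0.012 m and z of probe_tip in the frame of blank_mid_q between 0.0225 and 0.0375 m and angle between the z axis of gauge and the z axis of blank_mid_q, either way round below 0.07 rad))), for 0.3 s.
3. the gauge's base is pressed flat on the nearest blank with the probe in its keyway (((z of gauge in the frame of blank_near_p between 0.036 and 0.0425 m and x of gauge in the frame of blank_near_p between -0.04 and 0.04 m and y of gauge in the frame of blank_near_p between -0.012 and 0.012 m and z of probe_tip in the frame of blank_near_p between 0.0225 and 0.0375 m and angle between the z axis of gauge and the z axis of blank_near_p, either way round below 0.07 rad) or (z of gauge in the frame of blank_near_q between 0.036 and 0.0425 m and x of gauge in the frame of blank_near_q between -0.04 and 0.04 m and y of gauge in the frame of blank_near_q between -0.012 and 0.012 m and z of probe_tip in the frame of blank_near_q between 0.0225 and 0.0375 m and angle between the z axis of gauge and the z axis of blank_near_q, either way round below 0.07 rad))), for 0.3 s.
4. the tray is being lifted (more than 0.1 rad) with every too-shallow blank and every offcut on it (value of joint tray above 0.1 rad and (z of blank_far_p_c0 in the frame of blank_far_p below 0.015 m or (x of blank_far_p in the frame of tray_floor between -0.115 and 0.12 m and y of blank_far_p in the frame of tray_floor between -0.145 and 0.145 m and z of blank_far_p in the frame of tray_floor between -0.02 and 0.09 m)) and (z of blank_far_q_c0 in the frame of blank_far_q below 0.015 m or (x of blank_far_q in the frame of tray_floor between -0.115 and 0.12 m and y of blank_far_q in the frame of tray_floor between -0.145 and 0.145 m and z of blank_far_q in the frame of tray_floor between -0.02 and 0.09 m)) and (z of blank_mid_p_c0 in the frame of blank_mid_p below 0.015 m or (x of blank_mid_p in the frame of tray_floor between -0.115 and 0.12 m and y of blank_mid_p in the frame of tray_floor between -0.145 and 0.145 m and z of blank_mid_p in the frame of tray_floor between -0.02 and 0.09 m)) and (z of blank_mid_q_c0 in the frame of blank_mid_q below 0.015 m or (x of blank_mid_q in the frame of tray_floor between -0.115 and 0.12 m and y of blank_mid_q in the frame of tray_floor between -0.145 and 0.145 m and z of blank_mid_q in the frame of tray_floor between -0.02 and 0.09 m)) and (z of blank_near_p_c0 in the frame of blank_near_p below 0.015 m or (x of blank_near_p in the frame of tray_floor between -0.115 and 0.12 m and y of blank_near_p in the frame of tray_floor between -0.145 and 0.145 m and z of blank_near_p in the frame of tray_floor between -0.02 and 0.09 m)) and (z of blank_near_q_c0 in the frame of blank_near_q below 0.015 m or (x of blank_near_q in the frame of tray_floor between -0.115 and 0.12 m and y of blank_near_q in the frame of tray_floor between -0.145 and 0.145 m and z of blank_near_q in the frame of tray_floor between -0.02 and 0.09 m)) and x of offcut_block in the frame of tray_floor between -0.115 and 0.12 m and y of offcut_block in the frame of tray_floor between -0.145 and 0.145 m and z of offcut_block in the frame of tray_floor between -0.02 and 0.09 m and x of offcut_wedge in the frame of tray_floor between -0.115 and 0.12 m and y of offcut_wedge in the frame of tray_floor between -0.145 and 0.145 m and z of offcut_wedge in the frame of tray_floor between -0.02 and 0.09 m and x of offcut_stub in the frame of tray_floor between -0.115 and 0.12 m and y of offcut_stub in the frame of tray_floor between -0.145 and 0.145 m and z of offcut_stub in the frame of tray_floor between -0.02 and 0.09 m), for 0.04 s.
5. the tray is tipped steeply (more than 0.7 rad) (value of joint tray above 0.7 rad), for 0.1 s.
At the end, for the whole second after the job is handed in: Every blank with a keyway shallower than 10 mm and every offcut lies at rest inside the scrap box; every other blank stands upright on the jaw board, its middle over the board; the tray is down (under 0.06 rad); the gauge stands upright on its rest within 18 mm of its place, with its probe out (((z of blank_far_p_c0 in the frame of blank_far_p above 0.015 m and (x of blank_far_p in the frame of tray_hinge between 0 and 0.245 m and y of blank_far_p in the frame of tray_hinge between -0.14 and 0.14 m and z of blank_far_p in the frame of tray_hinge between -0.1 and 0.01 m and linear speed of blank_far_p below 0.03 m/s)) or (z of blank_far_p_c0 in the frame of blank_far_p below 0.015 m and (x of blank_far_p in the frame of board_top between -0.05 and 0.05 m and y of blank_far_p in the frame of board_top between -0.135 and 0.135 m and z of blank_far_p in the frame of board_top between -0.005 and 0.008 m and angle between the z axis of blank_far_p and the z axis of board_top, either way round below 0.12 rad and linear speed of blank_far_p below 0.03 m/s))) and ((z of blank_far_q_c0 in the frame of blank_far_q above 0.015 m and (x of blank_far_q in the frame of tray_hinge between 0 and 0.245 m and y of blank_far_q in the frame of tray_hinge between -0.14 and 0.14 m and z of blank_far_q in the frame of tray_hinge between -0.1 and 0.01 m and linear speed of blank_far_q below 0.03 m/s)) or (z of blank_far_q_c0 in the frame of blank_far_q below 0.015 m and (x of blank_far_q in the frame of board_top between -0.05 and 0.05 m and y of blank_far_q in the frame of board_top between -0.135 and 0.135 m and z of blank_far_q in the frame of board_top between -0.005 and 0.008 m and angle between the z axis of blank_far_q and the z axis of board_top, either way round below 0.12 rad and linear speed of blank_far_q below 0.03 m/s))) and ((z of blank_mid_p_c0 in the frame of blank_mid_p above 0.015 m and (x of blank_mid_p in the frame of tray_hinge between 0 and 0.245 m and y of blank_mid_p in the frame of tray_hinge between -0.14 and 0.14 m and z of blank_mid_p in the frame of tray_hinge between -0.1 and 0.01 m and linear speed of blank_mid_p below 0.03 m/s)) or (z of blank_mid_p_c0 in the frame of blank_mid_p below 0.015 m and (x of blank_mid_p in the frame of board_top between -0.05 and 0.05 m and y of blank_mid_p in the frame of board_top between -0.135 and 0.135 m and z of blank_mid_p in the frame of board_top between -0.005 and 0.008 m and angle between the z axis of blank_mid_p and the z axis of board_top, either way round below 0.12 rad and linear speed of blank_mid_p below 0.03 m/s))) and ((z of blank_mid_q_c0 in the frame of blank_mid_q above 0.015 m and (x of blank_mid_q in the frame of tray_hinge between 0 and 0.245 m and y of blank_mid_q in the frame of tray_hinge between -0.14 and 0.14 m and z of blank_mid_q in the frame of tray_hinge between -0.1 and 0.01 m and linear speed of blank_mid_q below 0.03 m/s)) or (z of blank_mid_q_c0 in the frame of blank_mid_q below 0.015 m and (x of blank_mid_q in the frame of board_top between -0.05 and 0.05 m and y of blank_mid_q in the frame of board_top between -0.135 and 0.135 m and z of blank_mid_q in the frame of board_top between -0.005 and 0.008 m and angle between the z axis of blank_mid_q and the z axis of board_top, either way round below 0.12 rad and linear speed of blank_mid_q below 0.03 m/s))) and ((z of blank_near_p_c0 in the frame of blank_near_p above 0.015 m and (x of blank_near_p in the frame of tray_hinge between 0 and 0.245 m and y of blank_near_p in the frame of tray_hinge between -0.14 and 0.14 m and z of blank_near_p in the frame of tray_hinge between -0.1 and 0.01 m and linear speed of blank_near_p below 0.03 m/s)) or (z of blank_near_p_c0 in the frame of blank_near_p below 0.015 m and (x of blank_near_p in the frame of board_top between -0.05 and 0.05 m and y of blank_near_p in the frame of board_top between -0.135 and 0.135 m and z of blank_near_p in the frame of board_top between -0.005 and 0.008 m and angle between the z axis of blank_near_p and the z axis of board_top, either way round below 0.12 rad and linear speed of blank_near_p below 0.03 m/s))) and ((z of blank_near_q_c0 in the frame of blank_near_q above 0.015 m and (x of blank_near_q in the frame of tray_hinge between 0 and 0.245 m and y of blank_near_q in the frame of tray_hinge between -0.14 and 0.14 m and z of blank_near_q in the frame of tray_hinge between -0.1 and 0.01 m and linear speed of blank_near_q below 0.03 m/s)) or (z of blank_near_q_c0 in the frame of blank_near_q below 0.015 m and (x of blank_near_q in the frame of board_top between -0.05 and 0.05 m and y of blank_near_q in the frame of board_top between -0.135 and 0.135 m and z of blank_near_q in the frame of board_top between -0.005 and 0.008 m and angle between the z axis of blank_near_q and the z axis of board_top, either way round below 0.12 rad and linear speed of blank_near_q below 0.03 m/s))) and x of offcut_block in the frame of tray_hinge between 0 and 0.245 m and y of offcut_block in the frame of tray_hinge between -0.14 and 0.14 m and z of offcut_block in the frame of tray_hinge between -0.1 and 0.01 m and linear speed of each of offcut_block, offcut_wedge, offcut_stub below 0.03 m/s and x of offcut_wedge in the frame of tray_hinge between 0 and 0.245 m and y of offcut_wedge in the frame of tray_hinge between -0.14 and 0.14 m and z of offcut_wedge in the frame of tray_hinge between -0.1 and 0.01 m and x of offcut_stub in the frame of tray_hinge between 0 and 0.245 m and y of offcut_stub in the frame of tray_hinge between -0.14 and 0.14 m and z of offcut_stub in the frame of tray_hinge between -0.1 and 0.01 m and value of joint tray below 0.06 rad and distance between gauge and rest_top below 0.018 m and angle between gauge's own z axis and vertical below 0.1 rad and value of joint probe below 0.004 m and linear speed of gauge below 0.02 m/s); the robot touches nothing.
It fails at once if the caliper, burnishing stick, chuck key or linden cup is shoved more than 50 mm (distance of any of caliper, burnisher, chuck_key, linden_cup from where it was at the start of the episode above 0.05 m).
Of blank_far_p, blank_far_q only 1 to 1 are there at a start; the rules pass over those that are not, and their reading is None.
Of blank_mid_p, blank_mid_q only 1 to 1 are there at a start; the rules pass over those that are not, and their reading is None.
Of blank_near_p, blank_near_q, linden_cup only 1 to 1 are there at a start; the rules pass over those that are not, and their reading is None.
Of offcut_block, offcut_wedge, offcut_stub only 1 to 3 are there at a start; the rules pass over those that are not, and their reading is None.
At some moment in a run one of blank_far_p, blank_far_q, blank_mid_p, blank_mid_q, blank_near_p, blank_near_q may be knocked a few centimetres aside while the robot is not near it.
It also fails if it takes over 210 s, if anything falls off the work surface, if the arm or the gripper's body presses on something with over 40 N, if the wrist force passes 120 N, or if a joint passes its speed limit or range.

## Working session

There is one attempt and no reset: what is moved stays moved. The work goes in short steps, each a Python script; the robot and the scene stay as the last script left them, time stands still between calls to the robot, and variables do not carry over. Pictures are saved under pics/ and viewed, and the job is handed in when it is done.

```bash
ls -la; mkdir -p pics; python3 - <<'E'
from station import bot
import cv2
print(bot.current_t(), bot.pinch_z, bot.current_ee_pos(), bot.current_ee_rot(), bot.current_wrist_force())
for n in ["scene","top","wrist"]:
    p=bot.camera(n); cv2.imwrite(f"pics/{n}0.png",p["frame"][:,:,::-1])
    print(n,p["K"],p["D"],p.get("eye"),p.get("attitude"),p.get("T_tool_cam"))
print(bot.current_t())
E
```

```text
total 12
drwxr-xr-x  3 agent agent 4096 Dec  7 07:05 .
drwxr-xr-x 23 root  root  4096 Dec  7 07:05 ..
drwxr-xr-x  2 agent agent 4096 Dec  7 07:05 pics
0.0 -0.0187 [0.12398802 0.53524389 0.23051233] [ 1.13663392e-01  9.93518947e-01 -8.34455924e-04 -1.99379320e-04] [ 0.50758101  0.23019304 -0.11716627]
scene [[384.18647287   0.         323.21226613]
 [  0.         384.18647287 203.14793148]
 [  0.           0.           1.        ]] [-0.01295559  0.          0.          0.          0.        ] [1.28421765 0.20127833 1.06320373] [ 0.58620856  0.73181605 -0.26629332 -0.22336666] None
top [[454.60700596   0.         317.74373352]
 [  0.         454.60700596 195.44750139]
 [  0.           0.           1.        ]] [-0.10069852  0.          0.          0.          0.        ] [0.36405025 0.04315889 1.37766969] [ 0.71637169 -0.69534921  0.03948285 -0.04173952] None
wrist [[281.19699419   0.         321.55717589]
 [  0.         281.19699419 198.6587971 ]
 [  0.           0.           1.        ]] [-0.02742596  0.          0.          0.          0.        ] None None [[ 8.39525373e-04 -9.60953792e-01 -2.76707617e-01  7.07536533e-02]
 [ 9.99999223e-01  5.51834043e-04  1.11756123e-03  3.51225378e-04]
 [-9.21228019e-04 -2.76708340e-01  9.60953509e-01 -1.42371231e-01]
 [ 0.00000000e+00  0.00000000e+00  0.00000000e+00  1.00000000e+00]]
0.15
```

View pics/top0.png

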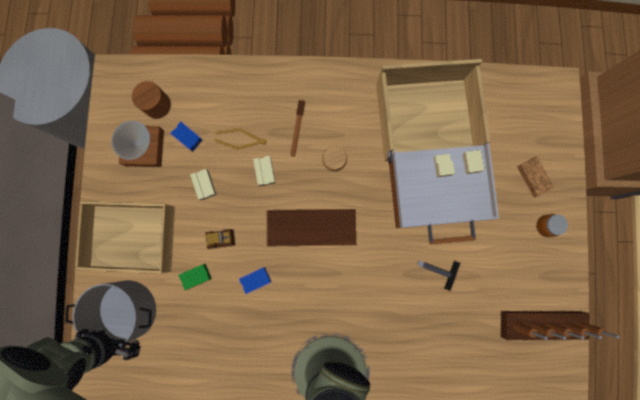

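View pics/scene0.png

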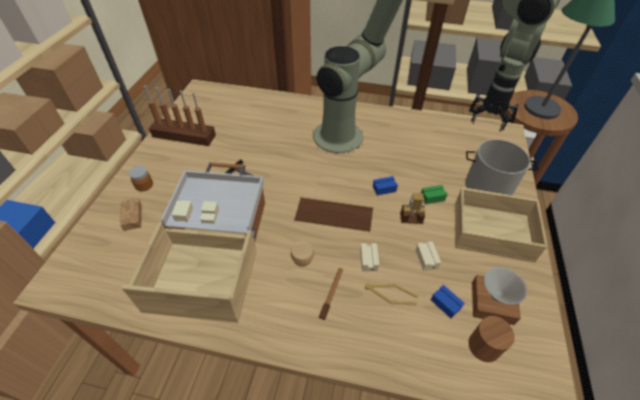

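View pics/wrist0.png

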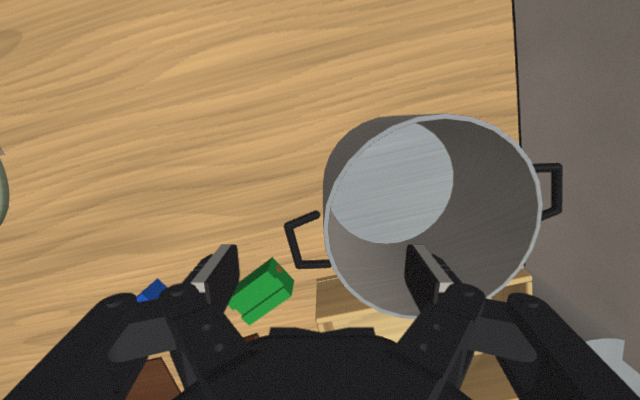

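The top view shows the linden blanks at about (202,184), the farthest, and (264,170), the middle one. The cup at (335,158) fills the near place. The look-alikes are blue at (185,136) and (255,280) and green at (195,277). The gauge on its rest is at (219,239), the board at (311,227), the tray at (443,187) with two offcuts and its handle at (452,238), and the scrap box at (433,110). The box at (124,237) is a decoy.

```bash
cat > h.py <<'E'
import numpy as np, cv2
from scipy.spatial.transform import Rotation as R
from station import bot
def campose(p, ee=None):
    if p.get("eye") is not None:
        T=np.eye(4);T[:3,:3]=R.from_quat(p["attitude"]).as_matrix();T[:3,3]=p["eye"];return T
    pos,q=ee
    T=np.eye(4);T[:3,:3]=R.from_quat(q).as_matrix();T[:3,3]=pos
    return T@np.array(p["T_tool_cam"])
def shot(n):
    ee=(bot.current_ee_pos(),bot.current_ee_rot())
    p=bot.camera(n); p["T"]=campose(p,ee); return p
def cloud(p):
    h,w=p["depth"].shape
    uv=np.stack(np.meshgrid(np.arange(w),np.arange(h)),-1).reshape(-1,1,2).astype(np.float64)
    n=cv2.undistortPoints(uv,np.array(p["K"]),np.array(p["D"])).reshape(h,w,2)
    d=p["depth"].astype(float)
    P=np.dstack([n[...,0]*d,n[...,1]*d,d])
    W=P@p["T"][:3,:3].T+p["T"][:3,3]
    W[d==0]=np.nan
    return W
def proj(p,pts):
    Ti=np.linalg.inv(p["T"]); c=np.atleast_2d(pts)@Ti[:3,:3].T+Ti[:3,3]
    return cv2.projectPoints(c.reshape(-1,1,3),np.zeros(3),np.zeros(3),np.array(p["K"]),np.array(p["D"]))[0].reshape(-1,2)
def save(p,name,crop=None,s=1):
    im=p["frame"][:,:,::-1]
    if crop: im=im[crop[1]:crop[3],crop[0]:crop[2]]
    cv2.imwrite("pics/"+name,cv2.resize(np.ascontiguousarray(im),None,fx=s,fy=s,interpolation=cv2.INTER_CUBIC))
def down(yaw):
    """tool z down, tool y (jaw) along world direction yaw"""
    y=np.array([np.cos(yaw),np.sin(yaw),0]);z=np.array([0,0,-1.]);x=np.cross(y,z)
    return R.from_matrix(np.column_stack([x,y,z])).as_quat()
def log(s=""): 
    print(s,"t",round(bot.current_t(),2),"ee",np.round(bot.current_ee_pos(),4),"F",np.round(bot.current_wrist_force(),1),"w",round(bot.current_grip_width(),4))
E
python3 - <<'E'
from h import *
p=shot("top"); W=cloud(p)
def g(u,v): return np.round(np.nanmedian(W[v-1:v+2,u-1:u+2].reshape(-1,3),0),3)
for n,(u,v) in dict(far=(202,184),mid=(264,170),gauge=(219,239),board=(311,227),cup=(335,158),handle=(452,239),tray=(420,190),box=(433,110),table=(340,320)).items(): print(n,g(u,v))
for n,(a,b,c,d) in dict(far=(185,165,220,205),mid=(248,150,282,190)).items():
    w=W[b:d,a:c].reshape(-1,3); w=w[(w[:,2]>0.02)&(w[:,2]<.05)]
    r=cv2.minAreaRect((w[:,:2]*1000).astype(np.float32)); print(n,r,len(w),np.round(w[:,2].max(),3))
for t in ["blank_far_p","gauge","rest_top","tray_handle","tray_hinge","tray_floor","board_top","linden_cup","probe_tip","offcut_block","offcut_wedge","offcut_stub","caliper","burnisher","chuck_key"]:
    for d in bot.tip_of(p,t)[:4]: print(t,np.round(d["position"],3),round(d["confidence"],2))
save(p,"crop1.png",(150,110,300,290),4)
E
```

```text
far [0.543 0.399 0.031]
mid [0.592 0.214 0.027]
gauge [0.38  0.32  0.115]
board [0.426 0.067 0.006]
cup [0.629 0.002 0.058]
handle [ 0.398 -0.323  0.133]
tray [ 0.535 -0.24   0.105]
box [ 0.801 -0.303  0.008]
table [ 0.152 -0.027  0.001]
far ((543.7724609375, 398.4181213378906), (82.42306518554688, 52.84122085571289), 21.28822135925293) 493 0.046
mid ((590.3336791992188, 215.30789184570312), (81.19033813476562, 50.4088249206543), 12.799531936645508) 465 0.047
blank_far_p [ 0.264  0.227 -0.002] 0.94
blank_far_p [ 0.544  0.397 -0.003] 0.75
blank_far_p [ 0.697  0.458 -0.002] 0.74
blank_far_p [0.27  0.409 0.002] 0.65
gauge [0.384 0.34  0.043] 0.68
gauge [ 0.606 -0.303  0.103] 0.34
rest_top [0.384 0.34  0.043] 0.6
tray_handle [ 0.396 -0.322  0.127] 0.61
tray_hinge [ 0.653 -0.294  0.102] 0.63
tray_floor [ 0.553 -0.304  0.106] 0.92
board_top [0.426 0.069 0.005] 0.86
linden_cup [0.638 0.003 0.002] 0.83
offcut_block [ 0.551 -0.304  0.106] 0.68
offcut_wedge [ 0.604 -0.305  0.102] 0.59
offcut_wedge [0.725 0.123 0.   ] 0.33
offcut_wedge [ 0.621 -0.385  0.106] 0.25
caliper [ 0.694  0.308 -0.001] 0.72
burnisher [0.728 0.122 0.002] 0.58
chuck_key [ 0.312 -0.316  0.004] 0.79
```

View pics/crop1.png

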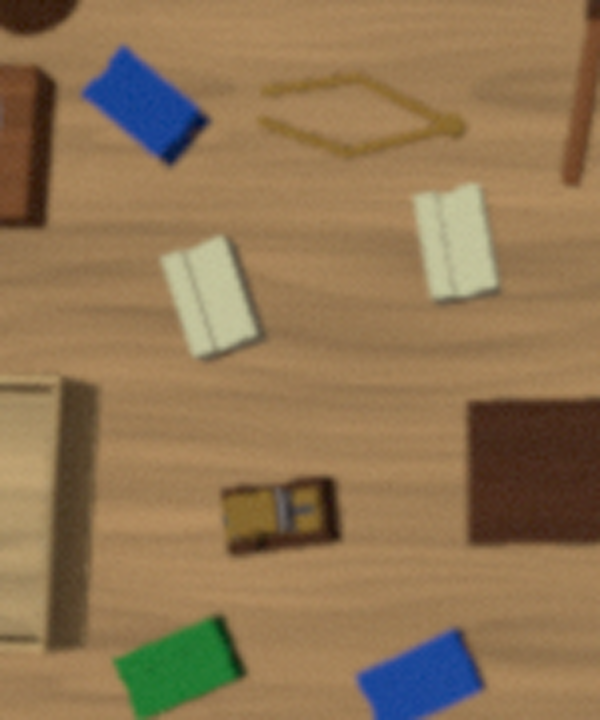

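Chosen: the plain linden blanks at (202,184) and (264,170), seen as crop pixels (210,297) and (455,243), both with keyways. Next is a closer look at the gauge from the wrist camera.

```bash
python3 - <<'E'
from h import *
for y in (np.radians(5),np.radians(185)):
    print(bot.solve_ik([0.38,0.335,0.25],down(y)))
    print(bot.solve_ik([0.543,0.398,0.15],down(np.radians(21)+y-np.radians(5))))
bot.move_pose([0.381,0.335,0.27],down(np.radians(5)))
log()
p=shot("wrist"); save(p,"w1.png"); W=cloud(p)
m=(W[...,2]>0.108)&(W[...,2]<0.135)&(abs(W[...,0]-.38)<.05)&(abs(W[...,1]-.335)<.06)
w=W[m]; print("bodytop",cv2.minAreaRect((w[:,:2]*1000).astype(np.float32)),len(w),np.median(w[:,2]))
m=(W[...,2]>0.052)&(W[...,2]<0.066)&(abs(W[...,0]-.38)<.05)&(abs(W[...,1]-.335)<.06)
w=W[m]; print("bar",cv2.minAreaRect((w[:,:2]*1000).astype(np.float32)),len(w),np.median(w[:,2]))
m=(W[...,2]>0.035)&(W[...,2]<0.052)&(abs(W[...,0]-.38)<.05)&(abs(W[...,1]-.335)<.06)
w=W[m]; print("rest",cv2.minAreaRect((w[:,:2]*1000).astype(np.float32)),len(w),np.median(w[:,2]))
for t in ["gauge","probe_tip","rest_top"]:
    for d in bot.tip_of(p,t)[:3]: print(t,np.round(d["position"],3),round(d["confidence"],2))
E
```

```text
[ 0.57674043  0.23341826 -0.27081941  1.06655865  0.          2.06027029]
[0.52296836 0.61074976 0.0509807  1.01102727 0.         1.72724555]
[ 0.57674043  0.23341826 -0.27081941  1.06655865  0.         -1.08132236]
[ 0.52296836  0.61074976  0.0509807   1.01102727  0.         -1.41434711]
 t 2.19 ee [0.3804 0.3356 0.2699] F [-0.9  0.2  0.4] w 0.0854
bodytop ((384.2297668457031, 341.1820068359375), (27.966712951660156, 35.77252197265625), 9.799419403076172) 858 0.11945296635650038
bar ((384.406982421875, 340.4457092285156), (29.844654083251953, 70.283447265625), 9.677291870117188) 302 0.05970156405334473
rest ((384.364501953125, 340.4486999511719), (49.946250915527344, 76.32344818115234), 9.718841552734375) 531 0.0455279694998032
gauge [0.386 0.337 0.048] 0.97
rest_top [0.385 0.342 0.042] 0.76
rest_top [ 0.595  0.217 -0.001] 0.58
```

View pics/w1.png

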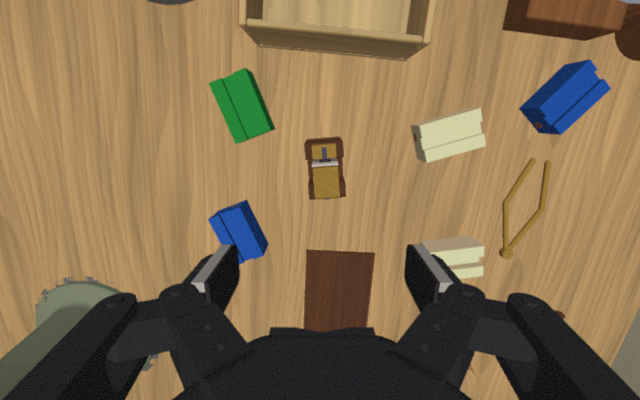

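Gauge centre is (0.3843,0.3405) at yaw 9.7°, and body, bar and rest all agree. The wrist image shows it at (325,168). Grasping it now.

```bash
python3 - <<'E'
from h import *
y=np.radians(9.7);q=down(y)
bot.move_pose([0.3843,0.3405,0.18],q)
bot.command_gripper(0.06)
bot.move_straight([0.3843,0.3405,0.0825],speed=0.1); log()
bot.command_gripper(0.02,f_grip=60); log("gripped")
p=shot("wrist"); save(p,"w2.png")
bot.move_straight([0.3843,0.3405,0.20],speed=0.12); bot.wait(0.2);log("lift")
p=shot("wrist"); save(p,"w3.png")
W=cloud(p)
E
```

```text
t 4.34 ee [0.3847 0.3408 0.083 ] F [-0.3 -0.1  0.6] w 0.0602
gripped t 4.73 ee [0.3847 0.3408 0.0831] F [-0.5 -0.5  5.3] w 0.0275
lift t 6.12 ee [0.384  0.3403 0.1993] F [ 0.7 -0.2 -2.4] w 0.0273
```

View pics/w3.png

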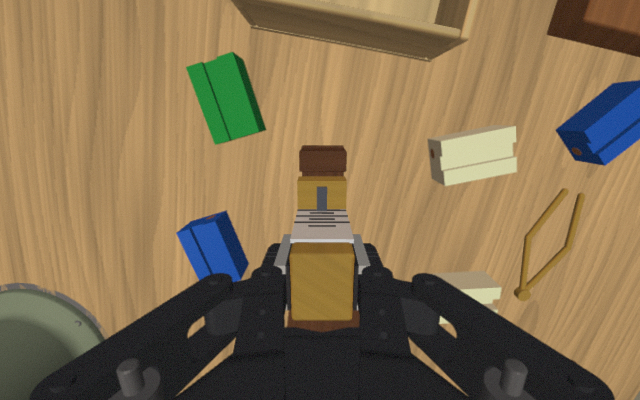

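Gauge is held, with its scale visible at (322,215) and the far blank at (473,155). Refining the blank poses from here.

```bash
cat >> h.py <<'E'
def blank_pose(p,c,r=0.07,zlo=0.03,zhi=0.05):
    W=cloud(p); hsv=cv2.cvtColor(p["frame"],cv2.COLOR_RGB2HSV)
    m=(W[...,2]>zlo)&(W[...,2]<zhi)&(np.hypot(W[...,0]-c[0],W[...,1]-c[1])<r)&(hsv[...,1]<110)
    w=W[m]; 
    if len(w)<50: return None
    (cx,cy),(a,b),ang=cv2.minAreaRect((w[:,:2]*1000).astype(np.float32))
    if a<b: ang+=90
    ang=(ang+90)%180-90
    x=np.array([cx,cy])/1000; yaw=np.radians(ang)
    # keyway profile
    Rm=np.array([[np.cos(yaw),np.sin(yaw)],[-np.sin(yaw),np.cos(yaw)]])
    l=(W[...,:2]-x)@Rm.T
    s=(abs(l[...,0])<.036)&(abs(l[...,1])<.005); s2=(abs(l[...,0])<.036)&(abs(l[...,1])>.011)&(abs(l[...,1])<.022)
    return x,ang,(max(a,b),min(a,b)),len(w),(np.nanmedian(W[s][:,2]),np.nanmedian(W[s2][:,2]))
E
python3 - <<'E'
from h import *
p=shot("wrist"); 
for c in ([0.5437,0.3984],[.5903,.2153]): print(blank_pose(p,c))
p=shot("top"); 
for c in ([0.5437,0.3984],[.5903,.2153]): print(blank_pose(p,c))
E
```

```text
(array([0.54560791, 0.4003027 ]), 21.10935401916504, (81.9892578125, 50.762325286865234), 3538, (np.float64(0.0339498560212429), np.float64(0.039938865780522526)))
(array([0.59577313, 0.2175293 ]), 11.681011199951172, (74.09976196289062, 52.70844268798828), 679, (np.float64(0.02701507589316937), np.float64(0.039838217184675284)))
(array([0.5443822 , 0.39769818]), 21.26247787475586, (82.88507080078125, 52.35931396484375), 464, (np.float64(0.03372514133061166), np.float64(0.03957623798973153)))
(array([0.59037213, 0.21545804]), 12.540016174316406, (80.81657409667969, 50.43367385864258), 336, (np.float64(0.026705915098993227), np.float64(0.03966906295449801)))
```

```bash
cat >> h.py <<'E'
def gauge_press(x,ang,name):
    q=down(np.radians(ang))
    bot.move_pose([x[0],x[1],0.16],q); bot.wait(0.2); log("above")
    f0=bot.current_wrist_force()[2]
    bot.move_straight([x[0],x[1],0.112],speed=0.1)
    z=0.110; rec=[]
    while z>0.070:
        bot.move_straight([x[0],x[1],z],speed=0.03); 
        F=bot.current_wrist_force(); zz=bot.current_ee_pos()[2]
        rec.append((round(zz*1000,1),np.round(F-[0,0,f0],1).tolist()))
        if F[2]-f0>20: break
        z-=0.002 if z>0.081 else 0.001
    print(rec)
    bot.wait(0.5); log("seated"); print(np.round(bot.current_ft_torque(),2))
    p=shot("wrist"); save(p,name,(200,120,440,330),3)
    return p
E
python3 - <<'E'
from h import *
p=gauge_press([0.5451,0.3993],21.2,"far1.png")
p=shot("scene"); save(p,"far_s.png",(350,150,550,330),4)
E
```

```text
above t 7.2 ee [0.5443 0.3994 0.161 ] F [ 0.7  0.3 -3.3] w 0.0273
[(np.float64(110.6), [0.7, -0.4, 0.5]), (np.float64(107.9), [-0.9, 0.5, 0.9]), (np.float64(105.7), [-0.5, 0.2, -1.2]), (np.float64(103.8), [-1.1, -0.7, 0.8]), (np.float64(101.8), [-0.3, 0.1, -0.4]), (np.float64(99.8), [0.4, 0.3, 0.7]), (np.float64(97.8), [-0.8, -0.5, 0.4]), (np.float64(96.2), [0.1, 0.1, 0.0]), (np.float64(94.3), [-0.3, -0.1, 2.8]), (np.float64(92.1), [0.1, 0.4, 3.9]), (np.float64(90.1), [0.5, 0.4, 3.2]), (np.float64(88.1), [1.4, -0.1, 3.6]), (np.float64(86.0), [-0.2, 0.7, 5.9]), (np.float64(84.1), [1.3, 0.2, 5.5]), (np.float64(82.0), [2.1, 0.3, 5.7]), (np.float64(80.0), [1.1, 1.1, 6.3]), (np.float64(79.1), [2.3, 1.4, 7.0]), (np.float64(78.1), [0.7, 0.6, 7.6]), (np.float64(77.2), [1.0, 0.8, 8.0]), (np.float64(77.2), [0.6, 0.1, 14.4]), (np.float64(77.1), [-1.1, -1.5, 18.7]), (np.float64(77.1), [-3.5, -2.6, 25.1])]
seated t 13.83 ee [0.5453 0.3994 0.0772] F [-3.3 -2.6 21.5] w 0.0277
[-0.52  0.88 -0.07]
```

View pics/far1.png

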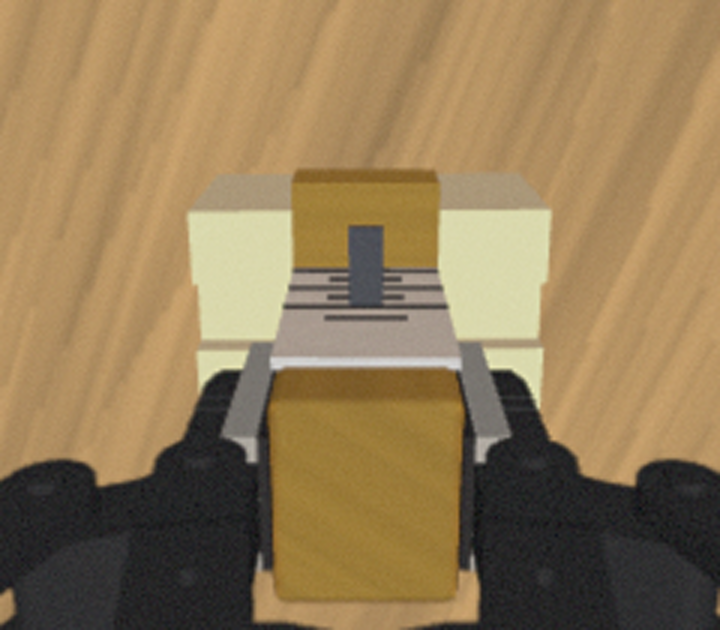

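View pics/far_s.png

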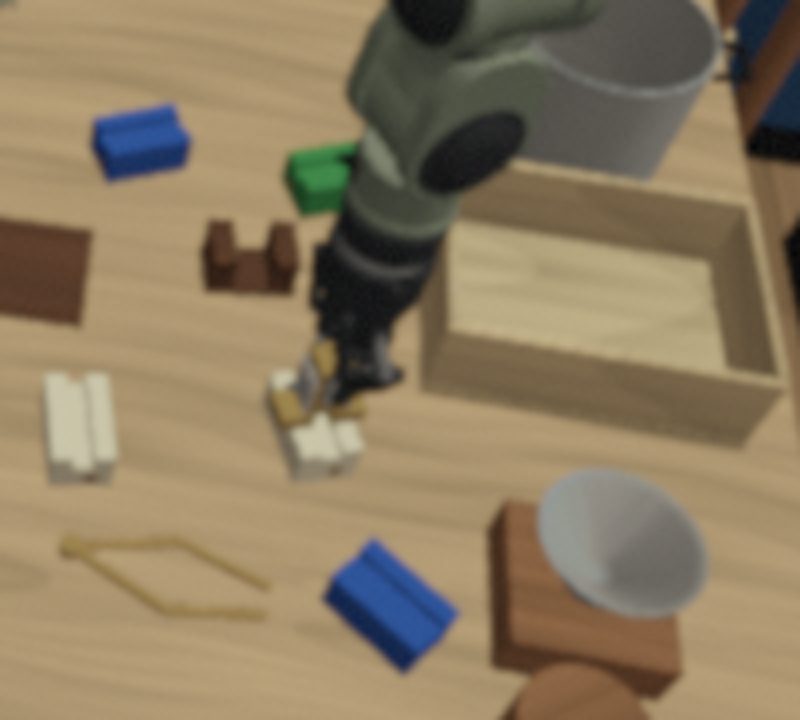

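The pointer tip sits just under the 20 mm line (crop row 305), and force and travel agree at about 19 mm pushed in. So depth is about 6 mm and the far blank is shallow. The next press is on the middle blank, after re-measuring it.

```bash
python3 - <<'E'
from h import *
bot.move_straight([0.5453,0.3994,0.16],speed=0.12)
# view mid from a pose where it is clear of the gauge
bot.move_pose([0.56,0.31,0.20],down(np.radians(192)) if False else down(np.radians(12.)))
bot.wait(0.15)
p=shot("wrist"); save(p,"w4.png")
t=shot("top"); save(t,"t4.png")
for c in ([0.5451,0.3993],[.592,.2165]): print(blank_pose(p,c),blank_pose(t,c))
log()
E
```

```text
(array([0.54594867, 0.40018802]), 21.457185745239258, (80.44902801513672, 49.7607421875), 4028, (np.float64(0.03377705298410688), np.float64(0.03977319511661925))) None
None (array([0.59043561, 0.21551018]), 12.383520126342773, (81.16035461425781, 50.7172737121582), 329, (np.float64(0.02671994635682784), np.float64(0.03983736798082438)))
 t 15.53 ee [0.5593 0.3107 0.199 ] F [ 1.9 -1.4 -3.5] w 0.0277
```

View pics/w4.png

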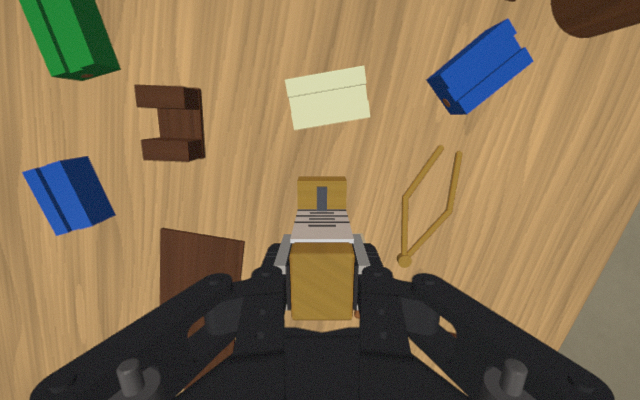

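View pics/t4.png

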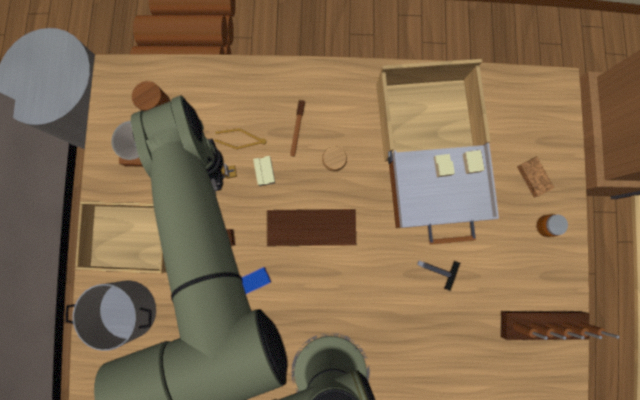

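Top camera still shows the middle blank undisturbed at (264,170). Using (0.5912,0.2165), which allows for the roughly 2 mm offset between top and wrist cameras.

```bash
python3 - <<'E'
from h import *
p=gauge_press([0.5912,0.2165],12.4,"mid1.png")
p=shot("scene"); save(p,"mid_s.png",(300,180,450,310),4)
E
```

```text
above t 16.24 ee [0.5913 0.2177 0.1605] F [ 0.2  1.1 -3.3] w 0.0272
[(np.float64(110.6), [-0.3, 0.0, 0.4]), (np.float64(108.0), [-0.2, -0.2, 0.3]), (np.float64(105.8), [0.1, 0.5, -0.2]), (np.float64(103.8), [0.2, -0.4, -0.2]), (np.float64(101.8), [-0.1, 0.3, 0.5]), (np.float64(99.8), [-0.3, 0.8, 0.1]), (np.float64(97.8), [-0.5, 0.2, -0.2]), (np.float64(95.8), [-0.4, 0.5, -0.1]), (np.float64(93.8), [0.9, 1.3, -0.9]), (np.float64(91.8), [0.5, -0.2, 0.9]), (np.float64(89.8), [-0.3, 0.0, 1.4]), (np.float64(88.3), [0.5, 0.5, 2.6]), (np.float64(86.1), [0.2, 0.7, 2.6]), (np.float64(84.1), [0.4, -0.1, 4.6]), (np.float64(82.0), [0.2, -0.4, 5.2]), (np.float64(80.0), [-0.1, -0.5, 5.3]), (np.float64(79.1), [1.2, 0.7, 5.5]), (np.float64(78.1), [1.1, 0.4, 4.6]), (np.float64(77.2), [1.8, 0.7, 7.6]), (np.float64(77.2), [-1.1, -0.1, 12.4]), (np.float64(77.1), [-3.4, -1.3, 19.4]), (np.float64(77.1), [-5.3, -2.2, 25.6])]
seated t 22.88 ee [0.5914 0.2165 0.0771] F [-5.9 -1.6 21.9] w 0.0273
[-0.3   1.36 -0.07]
```

View pics/mid1.png

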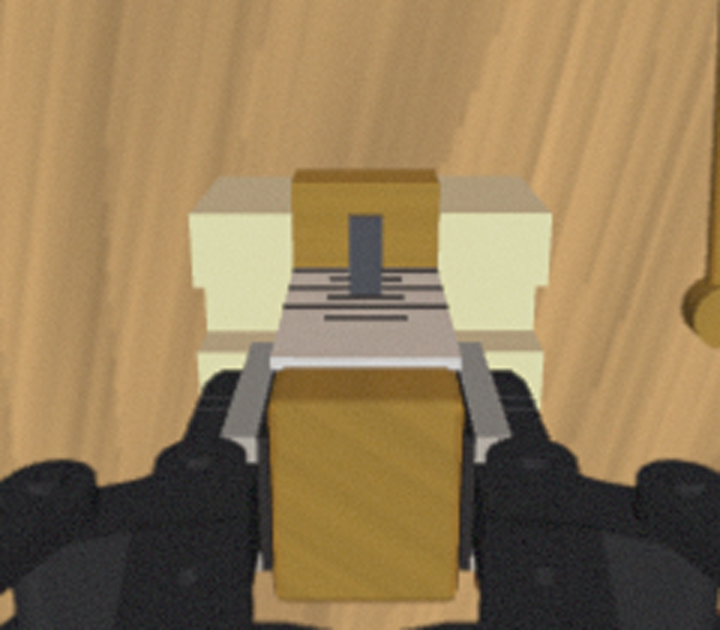

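View pics/mid_s.png

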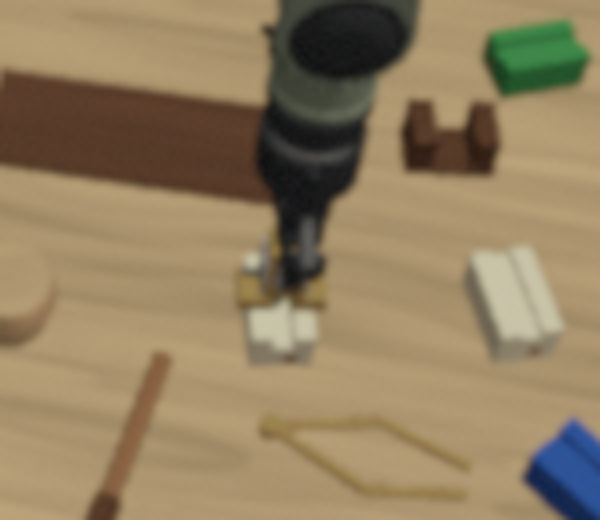

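Pointer shows roughly 13-15 mm pushed in (crop row 296), so the depth is near 10-13 mm. The foreshortened scale leaves that close to 10, so I'll check it with averaged forces and pointer geometry.

```bash
python3 - <<'E'
from h import *
p=shot("wrist"); W=cloud(p)
ee=bot.current_ee_pos(); c=ee[:2]; a=np.radians(12.4)
ux=np.array([np.cos(a),np.sin(a)]);uy=np.array([-np.sin(a),np.cos(a)])
base=ee[2]-0.037
f=p["frame"].astype(int)
for col in (322,313):
  for r in range(190,244,2):
    w=W[r,col]; print(col,r,f[r,col],np.round([(w[:2]-c)@uy*1e3,(w[2]-base)*1e3],1))
# force vs height
x,y=0.5912,0.2165
for z in (0.080,0.082,0.084,0.086,0.087,0.088,0.089,0.090,0.091,0.092,0.094,0.098):
    bot.move_straight([x,y,z],speed=0.03); bot.wait(0.1)
    F=[bot.current_wrist_force()[2] for _ in range(20)] 
    zz=bot.current_ee_pos()[2]; F=[]
    for _ in range(8): bot.wait(0.02); F.append(bot.current_wrist_force()[2])
    print(round(zz*1e3,2),round(np.mean(F),2),round(np.std(F),2))
log()
E
```

```text
322 190 [159 126  59] [28.5 13.1]
322 192 [85 78 75] [32.6 33.6]
322 194 [78 80 88] [31.6 34. ]
322 196 [75 79 86] [30.1 32.4]
322 198 [81 84 89] [29.1 33.1]
322 200 [79 80 87] [28.2 33.8]
322 202 [82 83 89] [26.9 33.2]
322 204 [79 81 88] [25.6 32.8]
322 206 [76 79 87] [24.8 33.9]
322 208 [82 83 90] [23.5 33.4]
322 210 [82 85 89] [22.1 32.4]
322 212 [80 83 90] [21.4 33.9]
322 214 [77 82 87] [20.2 33.6]
322 216 [80 82 87] [nan nan]
322 218 [62 63 65] [18.6 35.7]
322 220 [161 149 138] [17.7 36.5]
322 222 [69 66 62] [18.4 41.4]
322 224 [176 159 148] [18.2 43.6]
322 226 [100  92  88] [17.9 45.8]
322 228 [172 158 145] [18.1 48.9]
322 230 [167 153 141] [17.9 51.1]
322 232 [169 154 145] [18.1 54.1]
322 234 [172 159 148] [17.6 55.4]
322 236 [168 154 141] [18.  58.4]
322 238 [173 158 149] [17.7 60.2]
322 240 [206 206 202] [17.8 62.6]
322 242 [160 141 120] [16.2 61.3]
313 190 [159 127  59] [28.7 13.7]
313 192 [157 128  61] [27.5 13.9]
313 194 [160 128  59] [26.1 13.5]
313 196 [161 127  57] [24.7 13. ]
313 198 [164 131  61] [23.4 13. ]
313 200 [164 129  58] [22.4 14. ]
313 202 [165 131  63] [21
[... 238 characters left out ...]
30.9]
313 218 [95 85 82] [19.  36.7]
313 220 [156 143 132] [18.  37.3]
313 222 [73 67 65] [18.3 41.1]
313 224 [169 154 145] [18.1 43.5]
313 226 [100  93  87] [18.2 46.6]
313 228 [171 155 145] [17.6 47.7]
313 230 [170 157 143] [18.7 52.9]
313 232 [167 155 142] [17.6 52.8]
313 234 [174 160 148] [18.3 56.9]
313 236 [174 158 147] [18.2 58.9]
313 238 [169 158 146] [17.6 60. ]
313 240 [207 205 203] [17.2 61.3]
313 242 [160 141 120] [16.2 61.3]
79.59 1.37 0.5
81.88 1.1 0.4
83.85 0.48 0.42
85.88 -0.22 0.4
86.87 -0.33 0.43
87.91 -0.68 0.49
88.97 -0.64 0.56
89.84 -2.79 0.64
91.04 -3.01 0.58
92.03 -3.15 0.43
94.08 -3.19 0.42
98.1 -3.13 0.29
 t 28.96 ee [0.5911 0.2165 0.0979] F [-0.1  0.2 -2.9] w 0.0275
```

Averaged force shows contact at 89.5 mm against a seat at 77.2 mm, so about 12.4 mm pushed in. The pointer shelf is at 33.4 mm with the zero line near 21, which gives the same. The middle blank is therefore about 12.6-13 mm deep: keep it. Returning the gauge to its rest.

```bash
python3 - <<'E'
from h import *
q=down(np.radians(9.7))
bot.move_straight([0.5911,0.2165,0.20],speed=0.15)
bot.move_pose([0.3845,0.3406,0.20],q); bot.wait(0.1); f0=bot.current_wrist_force()[2]
bot.move_straight([0.3845,0.3406,0.090],speed=0.1)
z=0.087
while z>0.080:
    bot.move_straight([0.3845,0.3406,z],speed=0.03)
    F=bot.current_wrist_force()[2]-f0
    if F>5: break
    z-=0.001
print(z,F); log()
bot.command_gripper(0.06); bot.wait(0.2)
bot.move_straight([0.3845,0.3406,0.27],speed=0.15); log()
p=shot("wrist"); save(p,"w5.png"); W=cloud(p)
for lo,hi in ((.108,.135),(.052,.066),(.035,.052)):
    m=(W[...,2]>lo)&(W[...,2]<hi)&(abs(W[...,0]-.38)<.05)&(abs(W[...,1]-.335)<.06)
    w=W[m]; print(cv2.minAreaRect((w[:,:2]*1000).astype(np.float32)),len(w),np.median(w[:,2]))
print(blank_pose(p,[.545,.399]))
E
```

```text
0.08199999999999999 11.887614162837906
 t 33.59 ee [0.3847 0.3407 0.0832] F [-3.  -2.2  9. ] w 0.0274
 t 35.61 ee [0.384  0.3403 0.2691] F [-0.   0.  -0.1] w 0.0601
((384.48419189453125, 341.46630859375), (27.177579879760742, 34.699363708496094), 9.775833129882812) 850 0.11954447057963005
((384.62725830078125, 340.23321533203125), (28.892780303955078, 70.51250457763672), 9.171207427978516) 300 0.05969051704655706
((384.02642822265625, 341.1540832519531), (49.73392105102539, 74.82097625732422), 9.527485847473145) 548 0.04554098519619376
(array([0.54644653, 0.40054611]), 21.184720993041992, (80.93504333496094, 50.421714782714844), 2358, (np.float64(0.03388490423109103), np.float64(0.039891311068770724)))
```

View pics/w5.png

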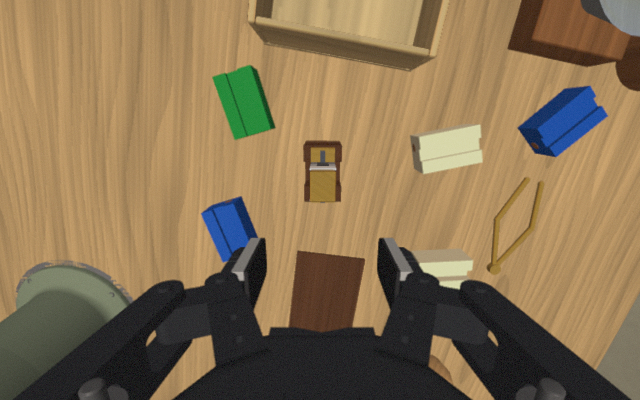

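Gauge is back within 1 mm. Now measuring the tray frame and the middle blank from the top camera.

```bash
python3 - <<'E'
from h import *
p=shot("top"); W=cloud(p)
save(p,"t5.png",(370,50,510,290),3)
m=(W[...,2]>0.1)&(W[...,2]<0.111)&(W[...,0]<.68)&(W[...,0]>.42)&(W[...,1]<-.1)&(W[...,1]>-.5)
m=cv2.morphologyEx(m.astype(np.uint8),cv2.MORPH_OPEN,np.ones((5,5)))>0
w=W[m];print("floor",cv2.minAreaRect((w[:,:2]*1000).astype(np.float32)),len(w),np.median(w[:,2]))
m=(W[...,2]>0.118)&(W[...,2]<0.14)&(W[...,0]<.41)&(W[...,0]>.36)&(W[...,1]<-.2)&(W[...,1]>-.45)
w=W[m];print("handle",cv2.minAreaRect((w[:,:2]*1000).astype(np.float32)),len(w),np.median(w[:,2]),w[:,2].max(), w[:,:2].mean(0))
m=(W[...,2]>0.13)&(W[...,2]<0.15)&(W[...,0]<.68)&(W[...,0]>.5)&(W[...,1]<-.24)&(W[...,1]>-.43)
n,l=cv2.connectedComponents(m.astype(np.uint8))
for i in range(1,n):
    w=W[l==i]
    if len(w)>20: print("offcut",cv2.minAreaRect((w[:,:2]*1000).astype(np.float32)),len(w),w[:,2].max())
m=(W[...,2]>0.0045)&(W[...,2]<0.009)&(W[...,0]<.5)&(W[...,0]>.35)&(abs(W[...,1]-.067)<.16)&(p["frame"].sum(2)<200)
w=W[m];print("board",cv2.minAreaRect((w[:,:2]*1000).astype(np.float32)),len(w),np.median(w[:,2]))
for c in ([.545,.399],[.591,.2165]): print(blank_pose(p,c))
for pos,y in (([.546,.4,.15],111.2),([.546,.4,.01],-68.8),([.5,-.25,.14],96),([.5,-.25,.14],-84),([.591,.2165,.01],102.4),([.591,.2165,.01],-77.6),([.43,.07,.02],90),([.43,.07,.02],-90)):
    print(pos,y,np.round(bot.solve_ik(pos,down(np.radians(y))),2))
E
```

```text
floor ((553.8858032226562, -310.9101867675781), (211.1065673828125, 259.295654296875), 6.557516098022461) 4461 0.10496260714262884
handle ((395.8861389160156, -322.91607666015625), (24.726945877075195, 130.88401794433594), 0.5962371826171875) 242 0.13378431330049478 0.13996233312861217 [ 0.39650276 -0.31593847]
offcut ((618.480224609375, -387.6336364746094), (60.15433120727539, 48.08036804199219), 8.229284286499023) 341 0.14671475064292339
offcut ((596.23876953125, -303.81146240234375), (40.227699279785156, 43.90726852416992), 9.752135276794434) 219 0.14726580979016557
board ((426.080078125, 66.32025146484375), (105.38807678222656, 262.4118347167969), 2.50171160697937) 1595 0.006574304909732431
(array([0.54368488, 0.39816138]), 21.506855010986328, (81.6243667602539, 52.61077880859375), 459, (np.float64(0.03403679649151847), np.float64(0.039392874147671564)))
(array([0.59064709, 0.21556204]), 13.236806869506836, (81.34272003173828, 50.8441162109375), 335, (np.float64(0.0270475914412176), np.float64(0.03981429381822332)))
[0.546, 0.4, 0.15] 111.2 [0.52 0.62 0.06 1.02 0.   0.15]
[0.546, 0.4, 0.01] -68.8 [ 0.52  0.75 -0.07  0.74  0.   -2.99]
[0.5, -0.25, 0.14] 96 [-0.6   0.42 -0.3   0.85  0.   -0.7 ]
[0.5, -0.25, 0.14] -84 [-0.6   0.42 -0.3   0.85  0.    2.44]
[0.591, 0.2165, 0.01] 102.4 [ 0.23  0.68 -0.22  0.67  0.    0.02]
[0.591, 0.2165, 0.01] -77.6 [ 0.23  0.68 -0.22  0.67  0.   -3.12]
[0.43, 0.07, 0.02] 90 [-0.01  0.4  -0.74  0.42  0.   -0.01]
[0.43, 0.07, 0.02] -90 [-0.01  0.4  -0.74  0.42  0.    3.13]
```

View pics/t5.png

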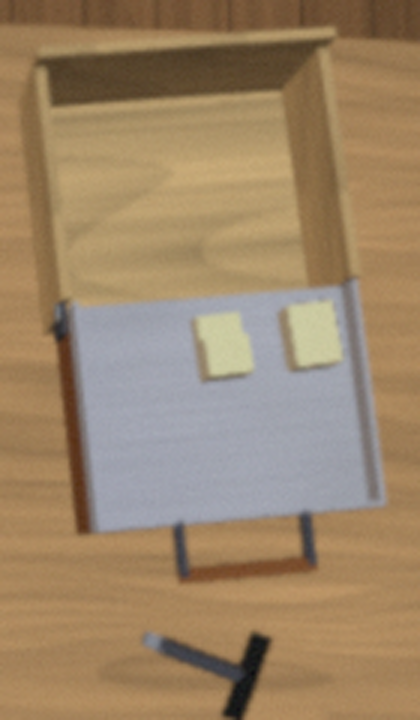

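Tray centre is (0.554,-0.311) at yaw 6.5°, with its two offcuts near the hinge. Now moving the far blank to the tray.

```bash
cat >> h.py <<'E'
def pick(x,ang,z=0.006,grip=45):
    q=down(np.radians(ang))
    bot.command_gripper(0.085)
    bot.move_pose([x[0],x[1],0.13],q)
    bot.move_straight([x[0],x[1],z],speed=0.12); log("down")
    bot.command_gripper(0.04,f_grip=grip); log("grip")
    bot.move_straight([x[0],x[1],0.23],speed=0.2); log("lift")
E
python3 - <<'E'
from h import *
pick([0.5457,0.3998],111.2)
p=shot("wrist"); save(p,"w6.png")
E
```

```text
down t 38.88 ee [0.5464 0.4002 0.007 ] F [-0.1 -0.7  0.8] w 0.0848
grip t 39.29 ee [0.5462 0.4001 0.0068] F [-0.   0.2  3.8] w 0.0495
lift t 40.56 ee [0.545  0.3994 0.2285] F [-0.6 -0.8 -0.8] w 0.049
```

View pics/w6.png

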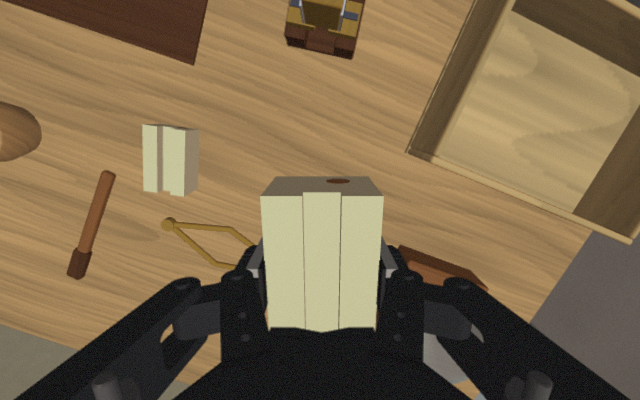

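```bash
python3 - <<'E'
from h import *
q=down(np.radians(96.5))
x=[0.4925,-0.2575]
bot.move_pose([0.55,0.10,0.25],down(np.radians(100)))
bot.move_pose([*x,0.25],q); log()
f0=bot.current_wrist_force()[2]
bot.move_straight([*x,0.125],speed=0.15)
z=0.118
while z>0.109:
    bot.move_straight([*x,z],speed=0.04); F=bot.current_wrist_force()[2]-f0
    if F>4: break
    z-=0.0015
print(z,F);log()
bot.command_gripper(0.075); bot.wait(0.1)
bot.move_straight([*x,0.26],speed=0.2); log()
p=shot("wrist"); save(p,"w7.png")
p=shot("top"); save(p,"t7.png")
print(blank_pose(p,[.591,.2165]))
E
```

```text
t 43.12 ee [ 0.493  -0.2564  0.25  ] F [-0.3 -0.  -1.3] w 0.0494
0.11049999999999999 10.29002658117955
 t 45.67 ee [ 0.4925 -0.2575  0.1118] F [-3.3  1.6  9. ] w 0.0495
 t 47.05 ee [ 0.4919 -0.2571  0.2589] F [-0.4  0.1 -0.5] w 0.0753
(array([0.59068152, 0.21537302]), 13.089311599731445, (80.96432495117188, 50.6218147277832), 339, (np.float64(0.026443706206435325), np.float64(0.03973243438157226)))
```

View pics/w7.png

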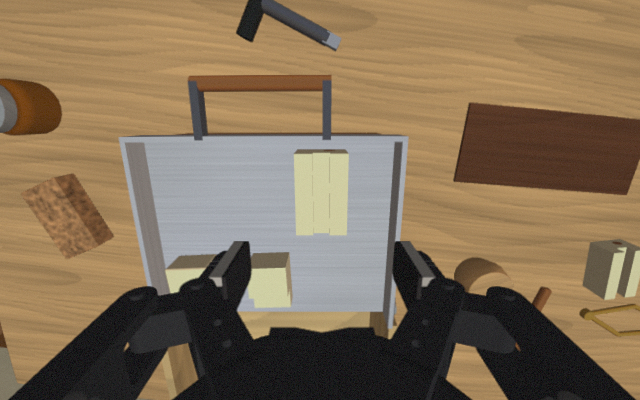

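View pics/t7.png

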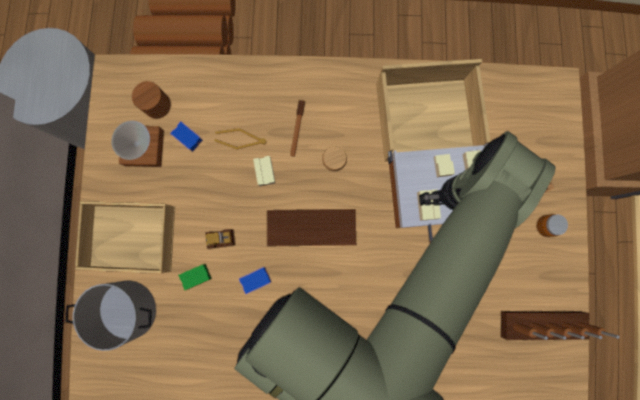

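The far blank lies upright on the tray at (321,192), well clear of the walls. Measuring the handle in this view, then picking the middle blank.

```bash
python3 - <<'E'
from h import *
p=shot("wrist"); W=cloud(p)
hsv=cv2.cvtColor(p["frame"],cv2.COLOR_RGB2HSV)
sub=np.zeros(W.shape[:2],bool); sub[72:93,190:331]=1
m=sub&(W[...,2]>0.11)&(W[...,2]<0.15)
w=W[m]; print("handle",cv2.minAreaRect((w[:,:2]*1000).astype(np.float32)),len(w),np.percentile(w[:,2],[5,50,95,100]))
for r in range(74,94,2): print(r,np.round(W[r,260],4))
for d in bot.tip_of(p,"tray_handle"): print(d)
pick([0.5918,0.2168],102.6)
p=shot("wrist"); save(p,"w8.png")
E
```

```text
handle ((397.7787170410156, -322.4220275878906), (15.074758529663086, 125.90276336669922), 6.296431541442871) 2400 [0.12979196 0.1336953  0.13547727 0.13671128]
74 [ 0.3744 -0.3508  0.0007]
76 [ 0.3918 -0.3221  0.1334]
78 [ 0.3936 -0.3218  0.1344]
80 [ 0.3952 -0.3218  0.1341]
82 [ 0.3969 -0.3215  0.1352]
84 [ 0.3985 -0.3215  0.1344]
86 [ 0.4002 -0.3215  0.134 ]
88 [ 0.4018 -0.3216  0.133 ]
90 [ 0.4034 -0.3217  0.1321]
92 [ 0.3968 -0.35   -0.0015]
{'position': [0.3959, -0.3248, 0.1295], 'confidence': 0.85}
down t 50.52 ee [0.5925 0.2169 0.0068] F [ 0.4 -0.2  0.4] w 0.085
grip t 50.95 ee [0.5925 0.2169 0.0068] F [-0.4 -0.8  4.5] w 0.0493
lift t 52.22 ee [0.591  0.2166 0.2286] F [-0.4  0.5 -1.6] w 0.0495
```

View pics/w8.png

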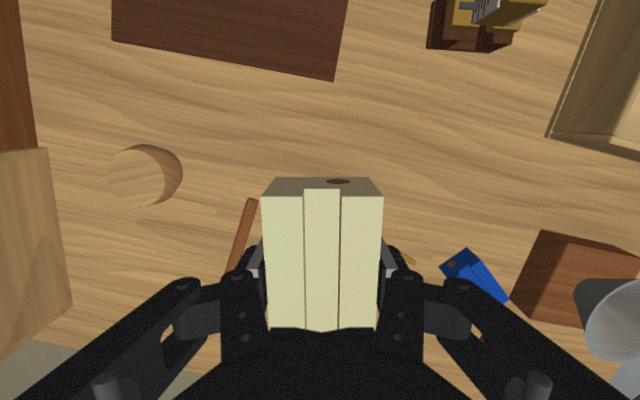

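```bash
python3 - <<'E'
from h import *
q=down(np.radians(92.5))
x=[0.427,0.067]
bot.move_straight([0.56,0.15,0.2286])
bot.move_pose([*x,0.15],q); bot.wait(.1); log()
f0=bot.current_wrist_force()[2]
bot.move_straight([*x,0.03],speed=0.15)
z=0.018
while z>0.009:
    bot.move_straight([*x,z],speed=0.04); F=bot.current_wrist_force()[2]-f0
    if F>4: break
    z-=0.0015
print(z,F);log()
bot.command_gripper(0.08); bot.wait(0.1)
bot.move_straight([*x,0.25],speed=0.2); log()
# go look at the handle
bot.move_pose([0.40,-0.20,0.28],down(np.radians(96.4)))
p=shot("wrist"); save(p,"w9.png")
p=shot("top"); save(p,"t9.png"); print(blank_pose(p,x,zlo=.035,zhi=.055))
E
```

```text
t 53.74 ee [0.4297 0.0676 0.151 ] F [ 0.8  0.4 -1. ] w 0.0495
0.011999999999999999 11.695454879476477
 t 56.14 ee [0.4271 0.067  0.0128] F [-3.   0.8 10.7] w 0.0495
 t 57.99 ee [0.4263 0.067  0.249 ] F [0.6 0.1 0.2] w 0.0799
(array([0.42587924, 0.06684278]), 1.6947472095489502, (79.37672424316406, 47.083473205566406), 362, (np.float64(0.032101121858970294), np.float64(0.0458521201961577)))
```

View pics/t9.png

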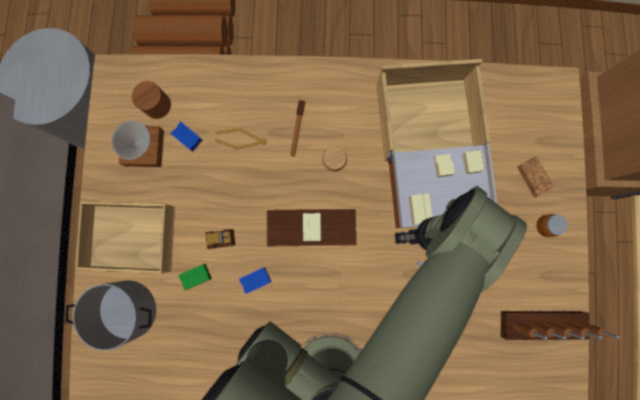

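The middle blank now stands on the board at (312,227), and measured height and centre are right. Next: grasp the handle and tip the tray along its arc, watching the forces.

```bash
cat >> h.py <<'E'
ux=np.array([np.cos(np.radians(6.4)),np.sin(np.radians(6.4))])
H0=np.array([0.3978,-0.3235]); L=0.260; HZ=0.0285; ZH=0.099
def handle(th):
    a=-L*np.cos(th)+HZ*np.sin(th)   # along ux from hinge
    z=ZH+L*np.sin(th)+HZ*np.cos(th)
    xy=H0+ux*(L+a)
    return np.array([xy[0],xy[1],z-0.0187])
E
python3 - <<'E'
from h import *
for a in (6.4,186.4):
  for th in (0,.5,1.1):
    j=bot.solve_ik(handle(th),down(np.radians(a))); print(a,th,handle(th).round(3),np.round(j,2) if j is not None else None)
q=down(np.radians(6.4))
P=handle(0)
bot.command_gripper(0.05)
bot.move_pose(P+[0,0,0.09],q); log()
bot.move_straight(P,speed=0.1); log("at handle")
bot.command_gripper(0.005,f_grip=40); log("grip")
p=shot("wrist"); save(p,"w10.png")
p=shot("top"); save(p,"t10.png",(370,50,510,290),3)
E
```

```text
6.4 0 [ 0.398 -0.324  0.109] [-0.83  0.38 -0.46  0.73  0.    0.63]
6.4 0.5 [ 0.443 -0.318  0.23 ] [-0.76  0.32 -0.21  1.05  0.    0.7 ]
6.4 1.1 [ 0.564 -0.305  0.325] [-0.61  0.47  0.26  1.36  0.    0.85]
186.4 0 [ 0.398 -0.324  0.109] [-0.83  0.38 -0.46  0.73  0.   -2.51]
186.4 0.5 [ 0.443 -0.318  0.23 ] [-0.76  0.32 -0.21  1.05  0.   -2.44]
186.4 1.1 [ 0.564 -0.305  0.325] [-0.61  0.47  0.26  1.36  0.   -2.29]
 t 60.78 ee [ 0.3979 -0.3234  0.199 ] F [-0.4 -0.2  0.7] w 0.0504
at handle t 61.83 ee [ 0.3982 -0.3239  0.1094] F [ 0.7 -0.8  0.7] w 0.0499
grip t 62.26 ee [ 0.3976 -0.3239  0.1094] F [-3.   0.8  6.7] w 0.0126
```

View pics/w10.png

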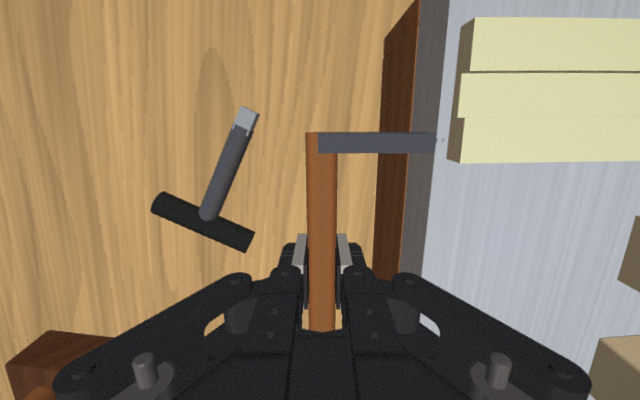

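The bar is between the pads at (322,270). Lifting slowly along the arc.

```bash
python3 - <<'E'
from h import *
for th in np.arange(0.06,0.40,0.06):
    bot.move_straight(handle(th),speed=0.06); print(round(th,2),np.round(bot.current_wrist_force(),1),np.round(bot.current_ft_torque(),1),np.round(bot.current_ee_pos()-handle(th),4),round(bot.current_grip_width(),4))
log()
p=shot("scene"); save(p,"s11.png",(100,130,300,330),3)
p=shot("wrist"); save(p,"w11.png")
E
```

```text
0.06 [-2.5 -3.4 -3.5] [-0.8  0.7 -0. ] [-0.0004 -0.0003  0.0001] 0.0125
0.12 [-4.1 -4.  -3.7] [-0.9  1.   0.1] [-0.0005 -0.0003 -0.0002] 0.0128
0.18 [-4.4 -5.1 -2.8] [-0.9  1.1  0. ] [-0.0008 -0.0003 -0.0003] 0.0124
0.24 [-6.  -4.8 -2.4] [-0.8  1.3  0.1] [-0.001  -0.0003 -0.0002] 0.0125
0.3 [-6.9 -4.  -1.1] [-0.8  1.4  0. ] [-0.0012 -0.0003 -0.0002] 0.0124
0.36 [-7.8 -4.2 -0. ] [-0.9  1.6  0. ] [-0.0016 -0.0004 -0.0002] 0.0129
 t 64.81 ee [ 0.4228 -0.3209  0.1984] F [-7.8 -4.2 -0. ] w 0.0129
```

View pics/s11.png

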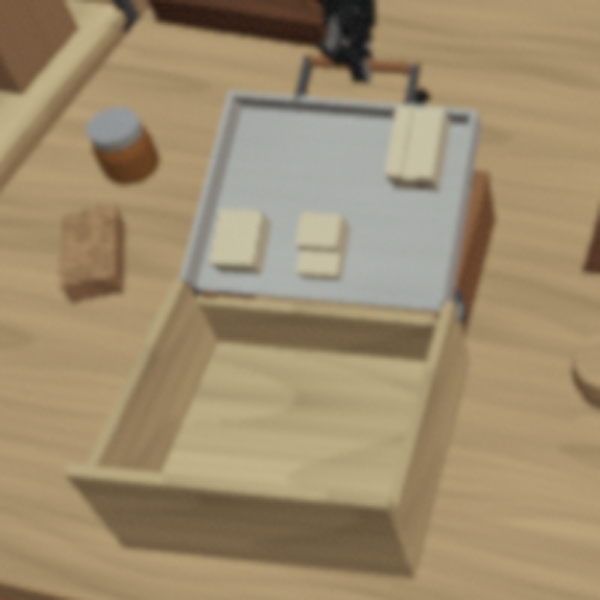

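View pics/w11.png

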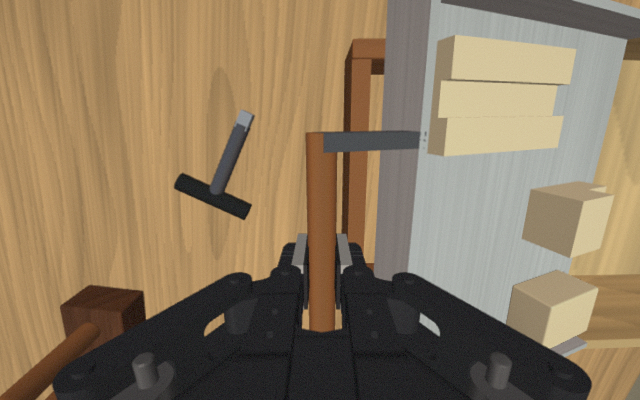

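Tray is at about 0.36 rad with everything still on it; forces are small. Continuing to tip, with a correction in x if the side force rises.

```bash
python3 - <<'E'
from h import *
off=0.0
for th in np.arange(0.42,1.09,0.06):
    t=handle(th); t[:2]+=ux*off
    bot.move_straight(t,speed=0.08); F=bot.current_wrist_force()
    print(round(th,2),np.round(F,1),np.round(bot.current_ft_torque(),1),np.round(bot.current_ee_pos()-t,4),round(bot.current_grip_width(),4),round(off,4))
    fx=F[:2]@ux
    if abs(fx)>10: off+=np.sign(fx)*0.0015
    if np.linalg.norm(F)>60: break
bot.wait(0.5);log()
p=shot("scene"); save(p,"s12.png",(100,100,300,330),2.6)
p=shot("wrist"); save(p,"w12.png")
E
```

```text
0.42 [-8.4 -3.3  0.9] [-0.8  1.9  0.1] [-0.0019 -0.0004  0.    ] 0.0123 0.0
0.48 [-9.7 -3.5  2.9] [-0.8  2.2  0. ] [-0.0023 -0.0004  0.0001] 0.0128 0.0
0.54 [-7.4 -2.4  1.8] [-0.7  1.6 -0. ] [-0.0013 -0.0003  0.0003] 0.0126 -0.0015
0.6 [-9.  -3.8  3.5] [-0.7  2.1  0. ] [-0.0019 -0.0003  0.0002] 0.0123 -0.0015
0.66 [-10.1  -3.    7.2] [-0.5  2.3  0. ] [-0.0021 -0.0004  0.0008] 0.0124 -0.0015
0.72 [-9.4 -2.1  6.3] [-0.5  1.9  0. ] [-0.0014 -0.0003  0.0009] 0.0123 -0.003
0.78 [-11.5  -1.4   8.9] [-0.3  2.3  0. ] [-0.0017 -0.0003  0.0014] 0.0126 -0.003
0.84 [-10.4  -1.1   8.9] [-0.4  2.   0. ] [-0.0012 -0.0002  0.0014] 0.0127 -0.0045
0.9 [-8.1 -1.2  7.7] [-0.4  2.   0. ] [-0.0011 -0.0002  0.0012] 0.0124 -0.006
0.96 [-8.1 -0.5 10. ] [-0.3  1.9 -0. ] [-0.0009 -0.0001  0.0018] 0.0125 -0.006
1.02 [-7.   0.2  8.5] [-0.2  1.4  0.1] [-0.0001 -0.      0.0021] 0.0124 -0.006
1.08 [-6.7 -0.4  9.5] [-0.1  1.5  0. ] [-0.      0.      0.0022] 0.0121 -0.006
 t 69.54 ee [ 0.5531 -0.306   0.3251] F [-6.3 -1.   9.1] w 0.0124
```

View pics/s12.png

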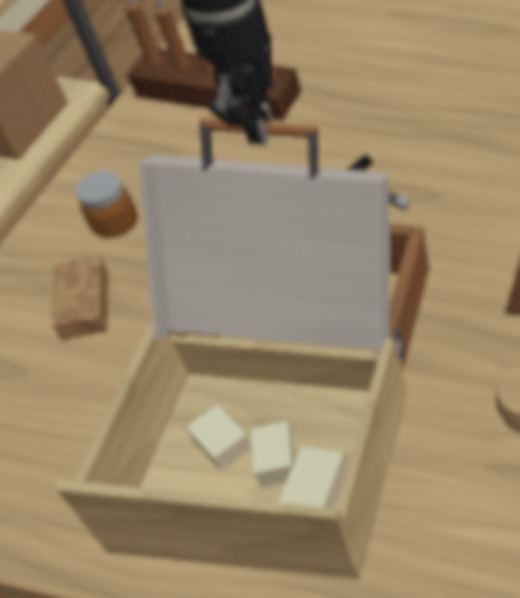

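View pics/w12.png

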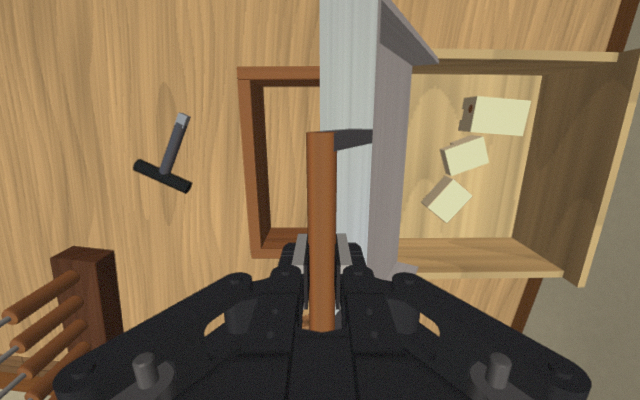

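All three pieces lie in the scrap box at crop (216,433), (271,450) and (312,476). Lowering the tray back along the arc.

```bash
python3 - <<'E'
from h import *
for th in np.arange(1.02,-0.001,-0.06):
    off=-0.006*min(1,max(0,(th-0.1)/0.8))
    t=handle(th); t[:2]+=ux*off
    bot.move_straight(t,speed=0.09); F=bot.current_wrist_force()
    if np.linalg.norm(F)>45: print("F",th,F); break
print(th); log()
for dz in (0.0,-0.001,-0.002):
    bot.move_straight(handle(0)+[0,0,dz],speed=0.03); F=bot.current_wrist_force(); log(dz)
    if F[2]>12: break
bot.command_gripper(0.045); bot.wait(0.3); log("open")
P=bot.current_ee_pos(); bot.move_straight([P[0],P[1],0.25],speed=0.15)
bot.move_pose([0.36,-0.05,0.33],down(np.radians(90)))
bot.wait(0.5)
p=shot("top"); save(p,"t13.png"); W=cloud(p)
m=(W[...,2]>0.118)&(W[...,2]<0.14)&(W[...,0]<.41)&(W[...,0]>.36)&(W[...,1]<-.2)&(W[...,1]>-.45)
print("handle top z",np.median(W[m][:,2]), "floor z",np.median(W[195:220,405:480][...,2]))
print(blank_pose(p,[.427,.067],zlo=.035,zhi=.055))
for lo,hi in ((.108,.135),(.052,.066)):
    m=(W[...,2]>lo)&(W[...,2]<hi)&(abs(W[...,0]-.38)<.05)&(abs(W[...,1]-.335)<.06)
    w=W[m]; print("gauge",cv2.minAreaRect((w[:,:2]*1000).astype(np.float32)),len(w),np.median(w[:,2]))
log()
E
```

```text
-8.881784197001252e-16
 t 75.46 ee [ 0.3975 -0.3237  0.1088] F [-2.3 -3.   0. ] w 0.0123
0.0 t 75.71 ee [ 0.3975 -0.3237  0.1088] F [-3.2 -3.6  0.4] w 0.0126
-0.001 t 75.96 ee [ 0.3976 -0.3237  0.1087] F [-4.5 -2.5  7.6] w 0.0123
-0.002 t 76.21 ee [ 0.3976 -0.3238  0.1086] F [-7.   0.4 16.2] w 0.0125
open t 76.92 ee [ 0.3978 -0.3234  0.1067] F [-0.4 -0.9  0.1] w 0.0451
handle top z 0.1339116290888417 floor z nan
(array([0.4258743 , 0.06682213]), 1.7242037057876587, (79.3296890258789, 47.0828742980957), 364, (np.float64(0.032614348175328045), np.float64(0.04547424236917319)))
gauge ((381.9295349121094, 336.47625732421875), (28.404945373535156, 37.318180084228516), 9.998150825500488) 134 0.11918389606638125
gauge ((380.1778869628906, 337.13568115234375), (33.31907653808594, 71.56771087646484), 10.292234420776367) 91 0.05915040394639104
 t 79.69 ee [ 0.36   -0.0501  0.3299] F [-0.1 -0.1  0. ] w 0.0451
```

View pics/t13.png

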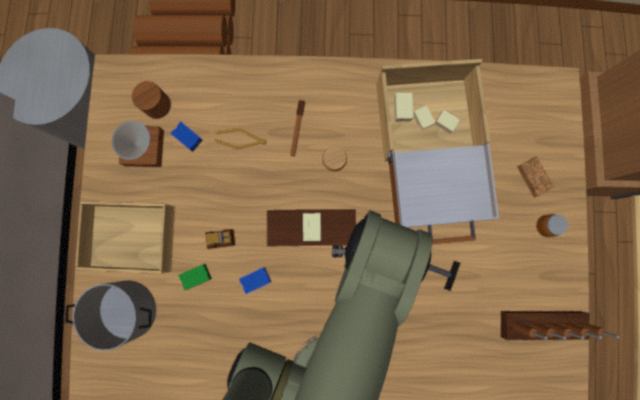

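The final picture shows the tray down and empty, three pieces in the box at (404,106), (424,117) and (448,121), and the middle blank upright on the board at (312,227). The gauge is on its rest at (219,239) and the other tools are unmoved. Handing in.

```bash
python3 - <<'E'
from h import *
bot.wait(0.3); print(bot.current_t()); bot.close_job()
E
```

```text
79.9917
the job is handed in; nothing more can be done
```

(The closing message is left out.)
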